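Swap pots on the indexing ink carousel

ROBOT

A 6-joint arm with a two-finger parallel gripper is mounted at the origin on a cart in front of the work surface, level with it; the furniture and walls round the work are solid. World frame = base frame: x ahead of the robot, y to its left, z up, the work surface at z = 0. Lengths are in m, angles in rad, forces in N, time in s.
With the tool pointing down it reaches from about 0.425 to 0.95 m from the base axis. Payload 14.7 kg.
Tool frame: the origin (TCP) lies at the very end of the fingers, on their centre line; the grasp point (between the pads) lies 19 mm behind it; z points along the fingers, y is the line along which they close (so a half turn about z gives the same grasp; the last joint's range is limited). The gripper opens to 85 mm and grips with 20 to 120 N. Pads are 22 mm wide; open, the fingers measure 114 mm over their backs; the gripper's body (76 mm by 85 mm) begins 54 mm behind the grasp point. The pads swing forward as they close: fully open they stand 13 mm farther back than shut.
Start: joints at [-1.356, 0.48, 1.596, -0, 1.065, -0.047], TCP at [0.168, -0.628, 0.231] pointing down, gripper open.
Joint ranges: [-2.75, 2.75], [-0.82, 2.05], [0.23, 2.67], [-1.56, 4.7], [0.09, 2.69], [-2.92, 2.92]. Speed limits (rad/s): [1.89, 1.89, 2.39, 3.01, 3.01, 3.01].

INTERFACE

Orientations are given as a unit quaternion [w, x, y, z].
In Python, from cell import bot, camera gives the robot as it stands. The module is installed in compiled form; this text tells all that it offers.
- The arm moves only by the tool carry_out, never from a script. Its argument "commands" is a list of rows, each an object with "delta_pos": the shift along the tool's x, y, z in units of 40 mm (1.0 is 40 mm), a list of three; "delta_rot": the turn, a rotation vector about the tool's x, y, z in units of 6 degrees (1.0 is 6 degrees), a list of three. A call has 1 to 8 rows; each row shifts and turns the commanded pose from where the row before left it, along the tool's axes as they then stand; what a row does not reach is not made up. A row lasts 1/12 s, in which the tool goes at most 41.7 mm and 7.16 degrees, less where a joint would pass 70% of its speed; a pose out of reach is approached as far as the arm can. A call is refused whole if a number of a shift passes 1 or a number of a turn 1, either way. A call with a gripper value outside its range is refused whole. "grip" is the closure, from -1 (fully open) to 1 (shut), so that 0 is half open, set as the call begins (left out, the last holds). The fingers move at their own pace and stop on an object; "squeeze" is the grip in N (left out, the last holds). Time passes only in rows, so rows that do not move let the fingers close. It gives the time, the measured TCP pose, the force, the opening and the grip force at its end, in the units of the state.
- bot.observe(): the state, without advancing time (a new reading comes with each control period).
- camera(name): name is "scene" or "top"; returns a dict with "color" (400x640x3 uint8, red, green, blue), "fx", "fy", "cx", "cy" (pixels), "world_from_camera" (4x4, takes a point from camera to world coordinates). Camera axes: x right, y down, z forward; pixel columns grow to the right and rows downward; lengths in m; the calibration is good to about 2 mm. A picture is of the moment at which its call begins. There is no depth.
- bot.hand_in(): hands the job in; it is judged then, once.
The state is a dict: "time_s": time; "joint_positions": joint angles; "joint_vel": joint speeds; "joint_efforts": joint torques, N m; "position": TCP position; "eef_rot": TCP orientation; "contact_force": force on the tool from outside, world axes, zero at the start; "wrist_torque": the same for the moment, N m; "gripper_width": finger opening in m; "grip_force": force on a finger pad.
Only numpy, scipy, OpenCV 4.12 (cv2) and the standard library are available. Lean on these libraries where they do the work, as an engineer would, in place of code of your own. Each camera call takes 0.05 s, during which the arm holds its last target. There are 200 camera calls.

TASK

Put the loose white pot from the brown side table back on the middle of the empty pad at the front of the ink carousel. Then pull up the red spring plunger knob, swing the carousel one station so that the blue-lidded pot comes to the front, next to the yellow pointer, and let the plunger drop fully into its hole to lock it. Leave the pots upright on their pads, do not lift the two pots already on the carousel, and leave everything else where it is.

Things in the scene. Friction and masses are not known exactly. Their poses are not given: they have to be found in the camera images.
- carousel: fixed indexing carousel on the grey bench, 240 mm across: blue foot, aluminium index plate (top 28 mm high) and a grey star plate turning on it about the vertical. Origin on that axis at bench height; +x from front to back, z up. Yellow pointer block 26x20x28 mm at x = -110 mm marks the front. Index holes 85 mm from the axis at +x, +y, -x and -y; the plunger starts in the +x (back) hole.
- stage (a joint): angle of the star plate, rad, 0 at the start, positive anticlockwise from above; one station is 1.571. Turns easily both ways (to 3.3) while the plunger is up, locked with 0.012 play when the pin is in a hole. It carries three round black pads, 80 mm across, 75 mm from the axis, tops 42 mm above the bench, and on the fourth arm the plunger.
- plunger (a joint): how far the spring plunger is pulled up, m: 0 = pin fully in a hole (locked), 0.010 = pin tip rides on top of the index plate, above 0.011 free to turn, 0.016 = stop. The spring pushes down with 3 N at 0 and 7.5 N at the stop; the round pin tip finds a hole by itself from about 2.5 mm beside it.
- knob_grip (a point): grip point on the red plunger knob, on its axis, 118 mm above the bench when down. The knob is an upright red cylinder 28 mm across, 98 to 138 mm above the bench, on a thin steel stem, 85 mm from the carousel axis. It swivels freely about its own axis, so the gripper need not turn as the carousel turns.
- plate_front (a point): centre of the top of the pad that is empty and at the front at the start; turns with the star plate
- plate_left (a point): centre of the top of the pad that is on the left (carousel +y) at the start; turns with the star plate
- plate_right (a point): centre of the top of the pad that is on the right (carousel -y) at the start; turns with the star plate
- front_mark (a point): fixed point at the front of the carousel, where a pad's centre (top) lies when it stands at the front station behind the yellow pointer; carousel frame (-75, 0, 42) mm
- white_pot: ink pot with white body, white lid and grey band, 54 mm across (lid 51 mm), 55 mm tall, 0.11 to 0.23 kg, solid; starts upright on the brown side table on the robot's left, whose top is 1 mm below the bench top. Origin at the centre of the underside, z up.
- blue_pot: small pot with blue lid, blue and red upper band, 38 mm across, 66 mm tall; starts on the left or the right pad of the carousel. Origin at the centre of the underside, z up.
- black_band_pot: ink pot with cream lid and black band, 60 mm across, 62 mm tall; starts on the other side pad of the carousel. Origin at the centre of the underside, z up.
- tape_masking: bystander: beige roll of masking tape, 70 mm across, 25 mm tall, on the brown side table; origin at the centre of the underside
- dust_brush: bystander: flat brush with wooden handle, 160x32x10 mm, lying on the bench in front of the carousel; origin at the middle of the underside
- wash_bottle_small: bystander: white bottle with a bent spout, 70x46x128 mm, standing on the bench behind the carousel, to its left; origin at the centre of the underside

How it is judged:
On the way, in this order (a step that is already met when the one before it is completed fails the run):
1. the white pot stands released on the empty pad at the front, the carousel still locked there (horizontal distance between white_pot and plate_front below 0.02 m and z of white_pot in the frame of carousel between 0.038 and 0.046 m and angle between white_pot's own z axis and vertical below 0.1 rad and horizontal distance between white_pot and front_mark below 0.025 m and value of joint plunger below 0.002 m and contact force between white_pot and the fingers below 0.05 N), for 0.2 s.
2. the plunger is pulled clear of its hole, the white pot still on its pad (value of joint plunger above 0.0105 m and horizontal distance between white_pot and plate_front below 0.02 m and z of white_pot in the frame of carousel between 0.038 and 0.046 m and angle between white_pot's own z axis and vertical below 0.1 rad), for 0.1 s.
At the end, for the whole second after the job is handed in: Plunger fully down (within 2 mm), carousel at rest; blue-lidded pot within 25 mm of the front mark; white pot within 20 mm of the centre of the pad it was put on; black-banded pot within 25 mm of the centre of its own pad; all pots upright (0.1 rad), at rest, at pad height (4 mm) (value of joint plunger below 0.002 m and velocity of joint stage between -0.05 and 0.05 rad/s and horizontal distance between white_pot and plate_front below 0.02 m and z of white_pot in the frame of carousel between 0.038 and 0.046 m and angle between each of white_pot, blue_pot's own z axis and vertical below 0.1 rad and horizontal distance between blue_pot and front_mark below 0.025 m and z of blue_pot in the frame of carousel between 0.038 and 0.046 m and ((horizontal distance between black_band_pot and plate_left below 0.025 m and z of black_band_pot in the frame of carousel between 0.038 and 0.046 m and angle between black_band_pot's own z axis and vertical below 0.1 rad) or (horizontal distance between black_band_pot and plate_right below 0.025 m and z of black_band_pot in the frame of carousel between 0.038 and 0.046 m and angle between black_band_pot's own z axis and vertical below 0.1 rad)) and linear speed of each of white_pot, blue_pot, black_band_pot below 0.02 m/s); the robot touches nothing.
It fails at once if a pot that was on the carousel is lifted or pushed off it (z of any of blue_pot, black_band_pot in the frame of carousel above 0.055 m or z of any of blue_pot, black_band_pot in the frame of carousel below 0.03 m).
It fails at once if a bystander (masking tape, brush or small bottle) is moved more than 30 mm (distance of any of tape_masking, dust_brush, wash_bottle_small from where it was at the start of the episode above 0.03 m).
It also fails if it takes over 61 s, if anything falls off the work surface, if the arm or the gripper's body presses on something with over 40 N, if the wrist force passes 120 N, or if a joint passes its speed limit or range.

## Working session

There is one attempt and no reset: what is moved stays moved. The work goes in short steps, Python scripts to look and compute and a tool call to move; the robot and the scene stay as the last step left them, time stands still between calls to the robot, and variables do not carry over. Pictures are saved under pics/ and viewed, at most 10 in all, crops included, and the job is handed in when it is done.

Besides the shell and the picture viewer there is one more tool, called after "Request:" as name(argument=value, ...), one argument or row to a line, values as JSON. carry_out: Moves the arm, as the interface text tells. Its arguments: {"type":"object","properties":{"commands":{"type":"array"},"grip":{"type":"number"},"squeeze":{"type":"number"}},"required":["commands"]}

```bash
mkdir -p pics; python3 - <<'E'
from cell import bot,camera
import cv2,numpy as np
np.set_printoptions(precision=4,suppress=True)
s=bot.observe();print(s['time_s'],s['position'],s['eef_rot'],s['gripper_width'])
for n in("scene","top"):
    c=camera(n);cv2.imwrite(f'pics/{n}0.png',c['color'][:,:,::-1]);print(n,c['fx'],c['fy'],c['cx'],c['cy']);print(np.array(c['world_from_camera']))
E
```

```text
0.0 [ 0.1682 -0.6274  0.2307] [-0.0006  0.9914  0.1305 -0.    ] 0.08557395822775442
scene 508.24510810718147 508.24510810718147 314.1049994473665 196.48040762501967
[[-0.7052 -0.5018  0.5009 -0.1113]
 [-0.7088  0.5173 -0.4796  0.6449]
 [-0.0185 -0.6933 -0.7205  1.0546]
 [ 0.      0.      0.      1.    ]]
top 459.7795681312225 459.7795681312225 319.66777656240396 197.53191593226674
[[-0.0006 -0.9955  0.0951  0.4519]
 [-0.9998 -0.0013 -0.0199  0.0318]
 [ 0.0199 -0.0951 -0.9953  1.2576]
 [ 0.      0.      0.      1.    ]]
```

View pics/scene0.png

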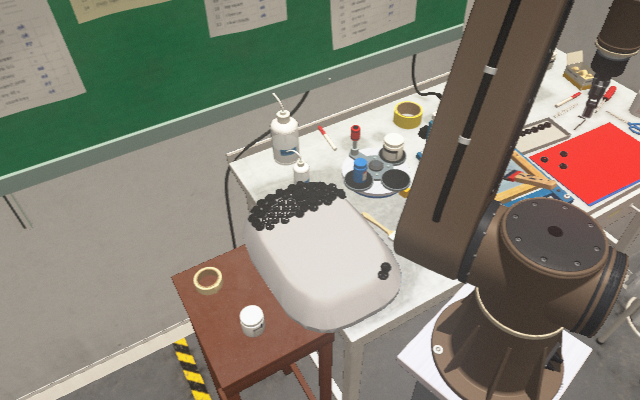

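View pics/top0.png

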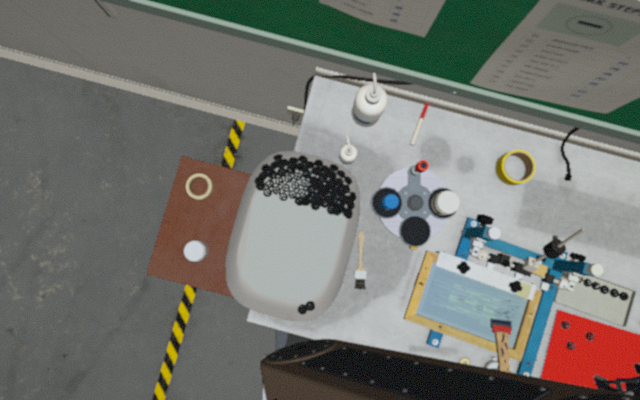

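```bash
cat >h.py <<'E'
import numpy as np,cv2
from cell import bot,camera
np.set_printoptions(precision=4,suppress=True)
def ray(c,u,v):
    T=np.array(c['world_from_camera']);d=T[:3,:3]@[(u-c['cx'])/c['fx'],(v-c['cy'])/c['fy'],1];return T[:3,3],d/np.linalg.norm(d)
def onz(c,u,v,z):
    o,d=ray(c,u,v);return o+d*(z-o[2])/d[2]
def tri(c1,p1,c2,p2):
    o1,d1=ray(c1,*p1);o2,d2=ray(c2,*p2)
    t=np.linalg.lstsq(np.c_[d1,-d2],o2-o1,rcond=None)[0];a=o1+t[0]*d1;b=o2+t[1]*d2
    return (a+b)/2,np.linalg.norm(a-b)
E
python3 - <<'E'
from h import *
S=camera('scene');T=camera('top')
def crop(i,x,y,w,h):return cv2.resize(i[y:y+h,x:x+w,::-1],None,fx=4,fy=4,interpolation=cv2.INTER_CUBIC)
a=crop(S['color'],335,115,100,90);b=crop(T['color'],365,150,100,110-20)
p=crop(S['color'],225,290,100,50);q=crop(T['color'],150,225,100,50)
cv2.imwrite('pics/crops.png',np.vstack([np.hstack([a,b]),np.hstack([p,q])]))
for n,s,t in[("balls",(385,270),(306,307)),("topleft balls",(262,217),(262,175)),("ball right",(340,190),(350,212)),("pot lid",(252,312),(194,250)),("tape",(208,277),(199,185)),('knob',(355,128),(422,166)),('pad',(397,178),(415,231)),('blue',(361,162),(389,201)),('cream',(394,141),(445,202))]:
    print(n,*tri(S,s,T,t))
E
```

```text
balls [0.2852 0.0421 0.0677] 0.002556893518750065
topleft balls [0.6146 0.1496 0.0856] 0.01946291821049235
ball right [ 0.5286 -0.0676  0.0848] 0.004723467858316853
pot lid [0.4292 0.3317 0.0559] 0.0026196909637617996
tape [0.6032 0.3323 0.0176] 0.0022392041763698188
knob [ 0.6388 -0.2447  0.1329] 0.0011645296355187323
pad [ 0.478  -0.247   0.0387] 0.0037318825556718928
blue [ 0.5511 -0.1681  0.1059] 0.005985977905238907
cream [ 0.5501 -0.3133  0.0941] 0.005107288022735636
```

View pics/crops.png

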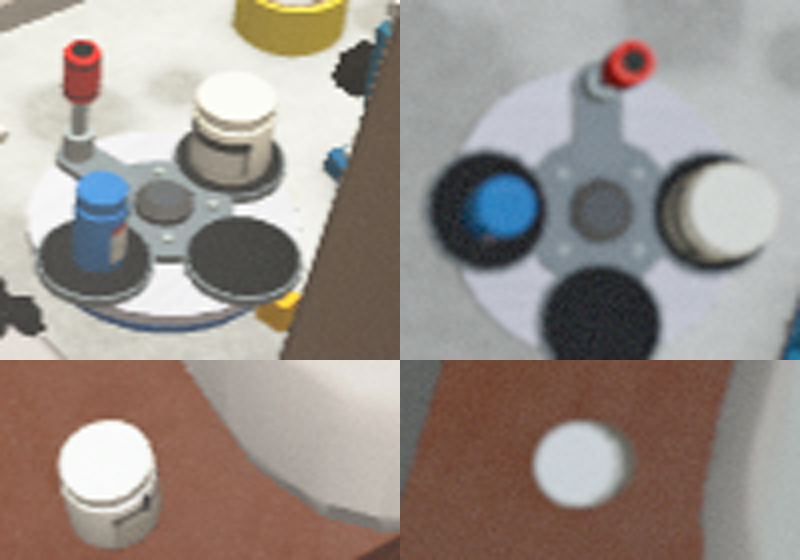

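```bash
python3 - <<'E'
from h import *
S=camera('scene');T=camera('top')
s=lambda x,y:(335+x/4-.375,115+y/4-.375)
t=lambda x,y:(365+(x-400)/4-.375,150+y/4-.375)
sp=lambda x,y:(225+x/4-.375,290+(y-360)/4-.375)
tp=lambda x,y:(150+(x-400)/4-.375,225+(y-360)/4-.375)
for n,a,b,z in[("pad",s(243,253),t(600,324),.042),("padL",s(95,261),t(487,210),.042),("hub",s(164,197),t(601,208),.05),("knob",s(82,50),t(633,62),.138),("blue",s(102,188),t(510,205),.108),("cream",s(237,98),t(735,208),.104),("pot",sp(107,462),tp(577,463),.054)]:
    print(n,*tri(S,a,T,b),onz(S,*a,z)[:2],onz(T,*b,z)[:2])
print('blob edge',onz(T,229,250,0),onz(T,229,250,.1))
E
```

```text
pad [ 0.4802 -0.2448  0.0394] 0.0005438307577393096 [ 0.4785 -0.2427] [ 0.4803 -0.244 ]
padL [ 0.5567 -0.1723  0.0304] 0.0008886893091887461 [ 0.5488 -0.1633] [ 0.556  -0.1701]
hub [ 0.5566 -0.2464  0.0439] 0.0017994248178401057 [ 0.552  -0.2418] [ 0.5567 -0.2444]
knob [ 0.6407 -0.2469  0.1338] 0.0006563815907969457 [ 0.6375 -0.2426] [ 0.6398 -0.246 ]
blue [ 0.5547 -0.1744  0.1011] 0.001452084400294142 [ 0.5503 -0.1679] [ 0.5535 -0.1737]
cream [ 0.5528 -0.3198  0.096 ] 0.0001133880765436436 [ 0.5472 -0.3118] [ 0.5521 -0.3173]
pot [0.4285 0.3346 0.0468] 0.0014913349023471319 [0.4241 0.3364] [0.4291 0.3334]
blob edge [0.429  0.2523 0.    ] [0.4308 0.2348 0.1   ]
```

Request:
carry_out(
  commands=[
    {"delta_pos": [0,0,-1],"delta_rot": [0,0,0.833]},
    {"delta_pos": [0,0,-1],"delta_rot": [0,0,0.833]},
    {"delta_pos": [0,0,-1],"delta_rot": [0,0,0.833]},
    {"delta_pos": [0.7,-0.7,0],"delta_rot": [0,0,0]},
    {"delta_pos": [0.7,-0.7,0],"delta_rot": [0,0,0]},
    {"delta_pos": [0.7,-0.7,0],"delta_rot": [0,0,0]},
    {"delta_pos": [0.7,-0.7,0],"delta_rot": [0,0,0]},
    {"delta_pos": [0.7,-0.7,0],"delta_rot": [0,0,0]},
  ],
  grip=-1,
)

```text
time_s: 0.97
position: [0.3091, -0.4863, 0.3514]
eef_rot: [0.0, 1.0, -0.0, 0.0]
contact_force: [0.7, -0.9, 0.2]
gripper_width: 0.0855
grip_force: 0.0
```

Request:
carry_out(
  commands=[
    {"delta_pos": [0.5,-0.85,0],"delta_rot": [0,0,0]},
    {"delta_pos": [0.5,-0.85,0],"delta_rot": [0,0,0]},
    {"delta_pos": [0.5,-0.85,0],"delta_rot": [0,0,0]},
    {"delta_pos": [0.5,-0.85,0],"delta_rot": [0,0,0]},
    {"delta_pos": [0.5,-0.85,0],"delta_rot": [0,0,0]},
    {"delta_pos": [0.5,-0.85,0],"delta_rot": [0,0,0]},
    {"delta_pos": [0.5,-0.85,0],"delta_rot": [0,0,0]},
    {"delta_pos": [0.5,-0.85,0],"delta_rot": [0,0,0]},
  ],
)

```text
time_s: 1.63
position: [0.4688, -0.214, 0.3515]
eef_rot: [0.0, 1.0, -0.0, 0.0]
contact_force: [0.6, -0.0, 0.7]
gripper_width: 0.0851
grip_force: 0.0
```

Request:
carry_out(
  commands=[
    {"delta_pos": [0.1,-0.98,0],"delta_rot": [0,0,0]},
    {"delta_pos": [0.1,-0.98,0],"delta_rot": [0,0,0]},
    {"delta_pos": [0.1,-0.98,0],"delta_rot": [0,0,0]},
    {"delta_pos": [0.1,-0.98,0],"delta_rot": [0,0,0]},
    {"delta_pos": [0.1,-0.98,0],"delta_rot": [0,0,0]},
    {"delta_pos": [0.1,-0.98,0],"delta_rot": [0,0,0]},
    {"delta_pos": [0.1,-0.98,0],"delta_rot": [0,0,0]},
    {"delta_pos": [0.1,-0.98,0],"delta_rot": [0,0,0]},
  ],
)

```text
time_s: 2.3
position: [0.4999, 0.0998, 0.3515]
eef_rot: [-0.0, 1.0, 0.0, 0.0]
contact_force: [1.6, 0.4, -0.5]
gripper_width: 0.0855
grip_force: 0.0
```

Request:
carry_out(
  commands=[
    {"delta_pos": [-0.3,-0.97,0],"delta_rot": [0,0,0]},
    {"delta_pos": [-0.3,-0.97,0],"delta_rot": [0,0,0]},
    {"delta_pos": [-0.3,-0.97,0],"delta_rot": [0,0,0]},
    {"delta_pos": [-0.3,-0.97,0],"delta_rot": [0,0,0]},
    {"delta_pos": [-0.3,-0.97,0],"delta_rot": [0,0,0]},
    {"delta_pos": [-0.3,-0.97,0],"delta_rot": [0,0,0]},
    {"delta_pos": [0,0,1],"delta_rot": [0,0,0]},
    {"delta_pos": [0,0,1],"delta_rot": [0,0,0]},
  ],
)

```text
time_s: 2.97
position: [0.4283, 0.3337, 0.272]
eef_rot: [-0.002, 1.0, 0.002, 0.002]
contact_force: [1.2, -0.3, -0.4]
gripper_width: 0.0853
grip_force: 0.0
```

Request:
carry_out(
  commands=[
    {"delta_pos": [0,0,1],"delta_rot": [0,0,0]},
    {"delta_pos": [0,0,1],"delta_rot": [0,0,0]},
    {"delta_pos": [0,0,1],"delta_rot": [0,0,0]},
    {"delta_pos": [0,0,1],"delta_rot": [0,0,0]},
  ],
)

```text
time_s: 3.3
position: [0.428, 0.3306, 0.1098]
eef_rot: [-0.0, 1.0, 0.0, 0.0]
contact_force: [1.2, 1.0, -0.7]
gripper_width: 0.085
grip_force: 0.0
```

```bash
python3 - <<'E'
from h import *
S=camera('scene');T=camera('top')
cv2.imwrite('pics/g1.png',np.hstack([cv2.resize(c['color'][y:y+130,x:x+130,::-1],(400,400),interpolation=cv2.INTER_CUBIC) for c,x,y in((S,190,220),(T,130,180))]))
E
```

```text
(no output)
```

View pics/g1.png

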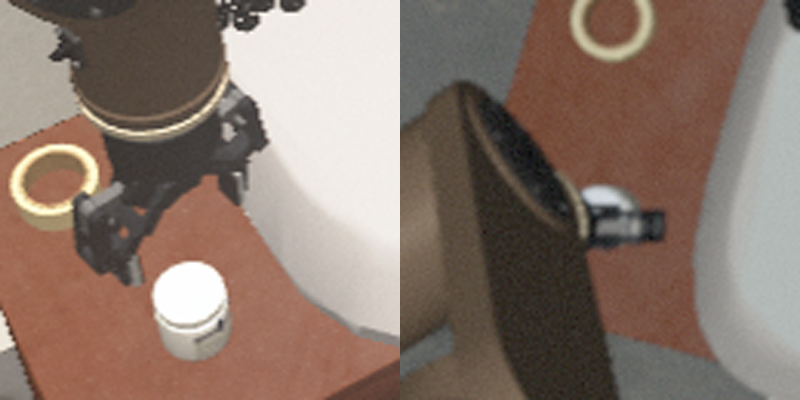

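Request:
carry_out(
  commands=[
    {"delta_pos": [0.05,-0.06,0.8],"delta_rot": [0,0,0]},
    {"delta_pos": [0,0,0.8],"delta_rot": [0,0,0]},
    {"delta_pos": [0,0,0.5],"delta_rot": [0,0,0]},
    {"delta_pos": [0,0,0.3],"delta_rot": [0,0,0]},
    {"delta_pos": [0,0,0],"delta_rot": [0,0,0]},
  ],
)

```text
time_s: 3.82
position: [0.4301, 0.3329, 0.015]
eef_rot: [0.0, 1.0, 0.0, -0.001]
contact_force: [-1.0, -0.6, -0.1]
gripper_width: 0.0852
grip_force: 0.0
```

Request:
carry_out(
  commands=[
    {"delta_pos": [0,0,0],"delta_rot": [0,0,0]},
    {"delta_pos": [0,0,0],"delta_rot": [0,0,0]},
    {"delta_pos": [0,0,0],"delta_rot": [0,0,0]},
    {"delta_pos": [0,0,0],"delta_rot": [0,0,0]},
    {"delta_pos": [0,0,0],"delta_rot": [0,0,0]},
    {"delta_pos": [0,0,0],"delta_rot": [0,0,0]},
    {"delta_pos": [0,0,0],"delta_rot": [0,0,0]},
    {"delta_pos": [0,0,0],"delta_rot": [0,0,0]},
  ],
  grip=1,
  squeeze=40,
)

```text
time_s: 4.48
position: [0.4312, 0.3337, 0.0173]
eef_rot: [-0.001, 1.0, 0.0, 0.001]
contact_force: [-1.8, -1.1, 13.1]
gripper_width: 0.053
grip_force: 39.5
```

Request:
carry_out(
  commands=[
    {"delta_pos": [0,0,-0.5],"delta_rot": [0,0,0]},
    {"delta_pos": [0,0,-1],"delta_rot": [0,0,0]},
    {"delta_pos": [0,0,-1],"delta_rot": [0,0,0]},
    {"delta_pos": [0,0,-1],"delta_rot": [0,0,0]},
    {"delta_pos": [0,0,-1],"delta_rot": [0,0,0]},
    {"delta_pos": [0,0,-1],"delta_rot": [0,0,0]},
    {"delta_pos": [0,0,-1],"delta_rot": [0,0,0]},
    {"delta_pos": [0,0,-1],"delta_rot": [0,0,0]},
  ],
)

```text
time_s: 5.15
position: [0.4296, 0.3326, 0.319]
eef_rot: [-0.001, 1.0, 0.0, 0.001]
contact_force: [1.1, 0.8, -1.8]
gripper_width: 0.0524
grip_force: 43.3
```

Request:
carry_out(
  commands=[
    {"delta_pos": [0.25,0.6,0],"delta_rot": [0,0,0]},
    {"delta_pos": [0.25,0.9,0],"delta_rot": [0,0,0]},
    {"delta_pos": [0.25,0.95,0],"delta_rot": [0,0,0]},
    {"delta_pos": [0.25,0.95,0],"delta_rot": [0,0,0]},
    {"delta_pos": [0.25,0.95,0],"delta_rot": [0,0,0]},
    {"delta_pos": [0.25,0.95,0],"delta_rot": [0,0,0]},
    {"delta_pos": [0,0.95,0],"delta_rot": [0,0,0]},
    {"delta_pos": [0,0.95,0],"delta_rot": [0,0,0]},
  ],
)

```text
time_s: 5.82
position: [0.49, 0.0431, 0.3165]
eef_rot: [-0.0, 1.0, 0.0, 0.001]
contact_force: [0.7, -0.0, -1.2]
gripper_width: 0.053
grip_force: 43.6
```

Request:
carry_out(
  commands=[
    {"delta_pos": [0,0.95,0],"delta_rot": [0,0,0]},
    {"delta_pos": [0,0.95,0],"delta_rot": [0,0,0]},
    {"delta_pos": [0,0.95,0],"delta_rot": [0,0,0]},
    {"delta_pos": [0,0.95,0],"delta_rot": [0,0,0]},
    {"delta_pos": [0,0.95,0],"delta_rot": [0,0,0]},
    {"delta_pos": [0,0.95,0],"delta_rot": [0,0,0]},
    {"delta_pos": [-0.1,0.9,0],"delta_rot": [0,0,0]},
    {"delta_pos": [-0.1,0.4,0],"delta_rot": [0,0,0]},
  ],
)

```text
time_s: 6.48
position: [0.4817, -0.2388, 0.3165]
eef_rot: [0.001, 1.0, -0.001, 0.001]
contact_force: [-0.0, 0.7, -1.7]
gripper_width: 0.0529
grip_force: 43.5
```

Request:
carry_out(
  commands=[
    {"delta_pos": [-0.03,0.12,0.9],"delta_rot": [0,0,0]},
    {"delta_pos": [0,0,1],"delta_rot": [0,0,0]},
    {"delta_pos": [0,0,1],"delta_rot": [0,0,0]},
    {"delta_pos": [0,0,1],"delta_rot": [0,0,0]},
    {"delta_pos": [0,0,1],"delta_rot": [0,0,0]},
    {"delta_pos": [0,0,0.7],"delta_rot": [0,0,0]},
    {"delta_pos": [0,0,0],"delta_rot": [0,0,0]},
  ],
)

```text
time_s: 7.07
position: [0.4783, -0.2383, 0.0877]
eef_rot: [-0.002, 1.0, -0.0, -0.003]
contact_force: [-2.0, 1.4, -2.5]
gripper_width: 0.0523
grip_force: 43.4
```

```bash
python3 - <<'E'
from h import *
S=camera('scene');T=camera('top')
cv2.imwrite('pics/g2.png',np.hstack([cv2.resize(c['color'][y:y+100,x:x+100,::-1],(400,400),interpolation=cv2.INTER_CUBIC) for c,x,y in((S,335,115),(T,365,150))]))
E
```

```text
(no output)
```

View pics/g2.png

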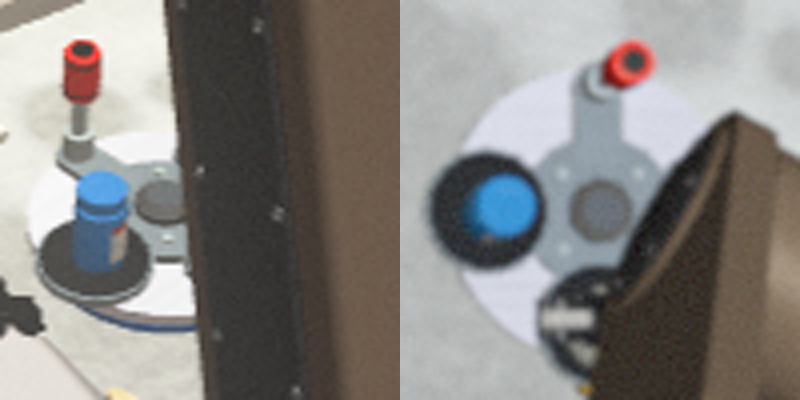

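Request:
carry_out(
  commands=[
    {"delta_pos": [0,0.115,0.4],"delta_rot": [0,0,0]},
    {"delta_pos": [0,0,0.25],"delta_rot": [0,0,0]},
    {"delta_pos": [0,0,0.05],"delta_rot": [0,0,0]},
    {"delta_pos": [0,0,0],"delta_rot": [0,0,0]},
    {"delta_pos": [0,0,0],"delta_rot": [0,0,0]},
  ],
)

```text
time_s: 7.58
position: [0.4815, -0.2445, 0.0644]
eef_rot: [0.0, 1.0, 0.0, 0.001]
contact_force: [0.1, -0.6, -0.8]
gripper_width: 0.0525
grip_force: 43.4
```

Request:
carry_out(
  commands=[
    {"delta_pos": [0,0,0.05],"delta_rot": [0,0,0]},
    {"delta_pos": [0,0,0],"delta_rot": [0,0,0]},
    {"delta_pos": [0,0,0],"delta_rot": [0,0,0]},
  ],
)

```text
time_s: 7.83
position: [0.4812, -0.2444, 0.0617]
eef_rot: [0.0, 1.0, 0.0, 0.0]
contact_force: [-0.4, 0.0, -1.6]
gripper_width: 0.0528
grip_force: 43.4
```

Request:
carry_out(
  commands=[
    {"delta_pos": [0,0,0.04],"delta_rot": [0,0,0]},
    {"delta_pos": [0,0,0],"delta_rot": [0,0,0]},
    {"delta_pos": [0,0,0],"delta_rot": [0,0,0]},
  ],
)

```text
time_s: 8.08
position: [0.4812, -0.2445, 0.0599]
eef_rot: [0.0, 1.0, 0.0, 0.0]
contact_force: [-0.8, -0.2, 5.6]
gripper_width: 0.0527
grip_force: 43.9
```

Request:
carry_out(
  commands=[
    {"delta_pos": [0,0,0.03],"delta_rot": [0,0,0]},
    {"delta_pos": [0,0,0],"delta_rot": [0,0,0]},
    {"delta_pos": [0,0,0],"delta_rot": [0,0,0]},
  ],
)

```text
time_s: 8.33
position: [0.4812, -0.2447, 0.0597]
eef_rot: [0.0, 1.0, 0.0, 0.0]
contact_force: [-6.9, 1.3, 28.2]
gripper_width: 0.0532
grip_force: 46.5
```

Request:
carry_out(
  commands=[
    {"delta_pos": [0,0,-0.03],"delta_rot": [0,0,0]},
    {"delta_pos": [0,0,0],"delta_rot": [0,0,0]},
  ],
)

```text
time_s: 8.5
position: [0.4811, -0.2445, 0.06]
eef_rot: [0.0, 1.0, 0.0, 0.0]
contact_force: [0.0, 0.0, -1.7]
gripper_width: 0.0528
grip_force: 43.4
```

Request:
carry_out(
  commands=[
    {"delta_pos": [0,0,0],"delta_rot": [0,0,0]},
    {"delta_pos": [0,0,0],"delta_rot": [0,0,0]},
    {"delta_pos": [0,0,0],"delta_rot": [0,0,0]},
    {"delta_pos": [0,0,0],"delta_rot": [0,0,0]},
    {"delta_pos": [0,0,0],"delta_rot": [0,0,0]},
    {"delta_pos": [0,0,0],"delta_rot": [0,0,0]},
    {"delta_pos": [0,0,0],"delta_rot": [0,0,0]},
  ],
  grip=-1,
)

```text
time_s: 9.08
position: [0.481, -0.2444, 0.0596]
eef_rot: [-0.0, 1.0, 0.0, -0.0]
contact_force: [0.0, -0.4, 0.9]
gripper_width: 0.0854
grip_force: 0.0
```

Request:
carry_out(
  commands=[
    {"delta_pos": [0,0,-0.6],"delta_rot": [0,0,0]},
    {"delta_pos": [0,0,-0.8],"delta_rot": [0,0,0]},
    {"delta_pos": [0,0,-1],"delta_rot": [0,0,0]},
    {"delta_pos": [0,0,-1],"delta_rot": [0,0,0]},
    {"delta_pos": [0,0,-1],"delta_rot": [0,0,0]},
    {"delta_pos": [0,0.9,0],"delta_rot": [0,0,0]},
    {"delta_pos": [0,0.9,0],"delta_rot": [0,0,0]},
    {"delta_pos": [0,0.9,0],"delta_rot": [0,0,0]},
  ],
)

```text
time_s: 9.75
position: [0.4813, -0.3536, 0.2371]
eef_rot: [0.001, 1.0, 0.001, 0.001]
contact_force: [-0.7, 0.2, -0.7]
gripper_width: 0.0855
grip_force: 0.0
```

Request:
carry_out(
  commands=[
    {"delta_pos": [0,0.9,0],"delta_rot": [0,0,0]},
    {"delta_pos": [0,0.9,0],"delta_rot": [0,0,0]},
    {"delta_pos": [0,0.9,0],"delta_rot": [0,0,0]},
  ],
)

```text
time_s: 10.0
position: [0.4806, -0.4621, 0.2357]
eef_rot: [-0.0, 1.0, 0.0, -0.0]
contact_force: [1.5, 0.1, -0.3]
gripper_width: 0.0852
grip_force: 0.0
```

```bash
python3 - <<'E'
from h import *
S=camera('scene');T=camera('top')
cv2.imwrite('pics/g3.png',np.hstack([cv2.resize(c['color'][y:y+100,x:x+100,::-1],(400,400),interpolation=cv2.INTER_CUBIC) for c,x,y in((S,335,115),(T,365,160))]))
E
```

```text
(no output)
```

View pics/g3.png

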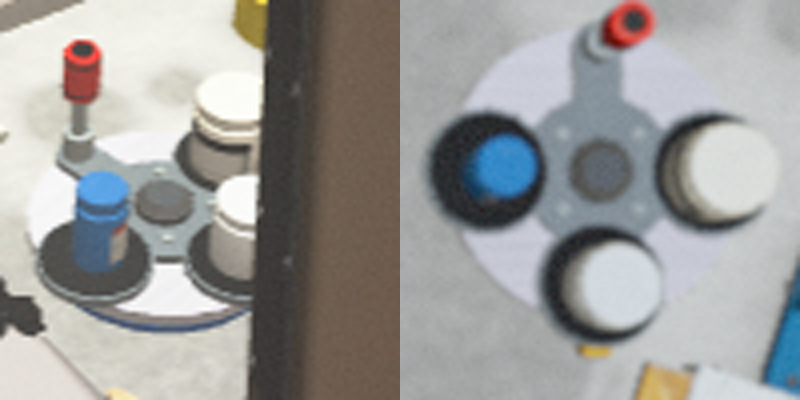

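```bash
python3 - <<'E'
from h import *
T=camera('top')
t=lambda x,y:(365+(x-400)/4-.375,160+y/4-.375)
for n,b,z in(("white",t(620,287),.097),("pad",t(602,284),.042),("knob",t(633,22),.138),("blue",t(510,165),.108)):print(n,onz(T,*b,z))
s=bot.observe();print(s['position'],s['joint_positions'])
E
```

```text
white [ 0.4771 -0.2442  0.097 ]
pad [ 0.4803 -0.2454  0.042 ]
knob [ 0.6398 -0.246   0.138 ]
blue [ 0.5535 -0.1737  0.108 ]
[ 0.4804 -0.4627  0.235 ] [-0.812   0.501   1.5501 -0.0002  1.0906  0.7614]
```

Request:
carry_out(
  commands=[
    {"delta_pos": [0.57,-0.77,0],"delta_rot": [0,0,0]},
    {"delta_pos": [0.57,-0.77,0],"delta_rot": [0,0,0]},
    {"delta_pos": [0.57,-0.77,0],"delta_rot": [0,0,0]},
    {"delta_pos": [0.57,-0.77,0],"delta_rot": [0,0,0]},
    {"delta_pos": [0.57,-0.77,0],"delta_rot": [0,0,0]},
    {"delta_pos": [0.57,-0.77,0],"delta_rot": [0,0,0]},
    {"delta_pos": [0.57,-0.77,0],"delta_rot": [0,0,0]},
    {"delta_pos": [0,0,0],"delta_rot": [0,0,0]},
  ],
)

```text
time_s: 10.82
position: [0.6437, -0.238, 0.2357]
eef_rot: [-0.001, 1.0, 0.002, 0.001]
contact_force: [-1.1, 0.1, -0.6]
gripper_width: 0.0857
grip_force: 0.0
```

Request:
carry_out(
  commands=[
    {"delta_pos": [0,0,0.9],"delta_rot": [0,0,0]},
    {"delta_pos": [0,0,0.5],"delta_rot": [0,0,0]},
    {"delta_pos": [0,0,0],"delta_rot": [0,0,0]},
    {"delta_pos": [0,0,0],"delta_rot": [0,0,0]},
  ],
)

```text
time_s: 11.15
position: [0.6398, -0.2438, 0.1792]
eef_rot: [-0.001, 1.0, 0.0, -0.001]
contact_force: [1.1, 0.5, -0.4]
gripper_width: 0.0858
grip_force: 0.0
```

```bash
python3 - <<'E'
from h import *
S=camera('scene');T=camera('top')
cv2.imwrite('pics/g4.png',np.hstack([cv2.resize(c['color'][y:y+100,x:x+100,::-1],(400,400),interpolation=cv2.INTER_CUBIC) for c,x,y in((S,310,85),(T,365,130))]))
E
```

```text
(no output)
```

View pics/g4.png

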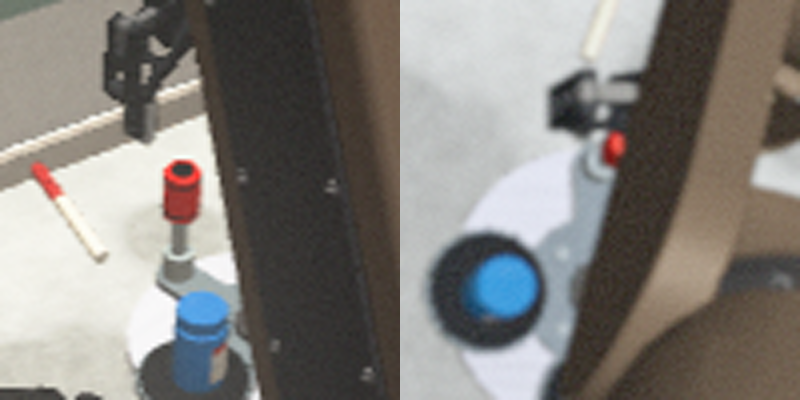

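Request:
carry_out(
  commands=[
    {"delta_pos": [0,0.03,0.6],"delta_rot": [0,0,0]},
    {"delta_pos": [0,0,0.6],"delta_rot": [0,0,0]},
    {"delta_pos": [0,0,0.5],"delta_rot": [0,0,0]},
    {"delta_pos": [0,0,0.25],"delta_rot": [0,0,0]},
    {"delta_pos": [0,0,0],"delta_rot": [0,0,0]},
    {"delta_pos": [0,0,0],"delta_rot": [0,0,0]},
  ],
)

```text
time_s: 11.75
position: [0.6411, -0.2463, 0.1028]
eef_rot: [0.0, 1.0, -0.0, 0.0]
contact_force: [0.2, 0.3, 1.4]
gripper_width: 0.0854
grip_force: 0.0
```

Request:
carry_out(
  commands=[
    {"delta_pos": [0,0,0],"delta_rot": [0,0,0]},
    {"delta_pos": [0,0,0],"delta_rot": [0,0,0]},
    {"delta_pos": [0,0,0],"delta_rot": [0,0,0]},
    {"delta_pos": [0,0,0],"delta_rot": [0,0,0]},
    {"delta_pos": [0,0,0],"delta_rot": [0,0,0]},
    {"delta_pos": [0,0,0],"delta_rot": [0,0,0]},
    {"delta_pos": [0,0,0],"delta_rot": [0,0,0]},
    {"delta_pos": [0,0,0],"delta_rot": [0,0,0]},
  ],
  grip=1,
  squeeze=50,
)

```text
time_s: 12.42
position: [0.641, -0.2462, 0.1024]
eef_rot: [0.0, 1.0, 0.0, 0.0]
contact_force: [-1.6, 0.4, 5.7]
gripper_width: 0.027
grip_force: 48.8
```

Request:
carry_out(
  commands=[
    {"delta_pos": [0,0,-0.15],"delta_rot": [0,0,0]},
    {"delta_pos": [0,0,-0.15],"delta_rot": [0,0,0]},
    {"delta_pos": [0,0,-0.04],"delta_rot": [0,0,0]},
    {"delta_pos": [0,0,0],"delta_rot": [0,0,0]},
    {"delta_pos": [0,0,0],"delta_rot": [0,0,0]},
    {"delta_pos": [0,0,0],"delta_rot": [0,0,0]},
  ],
)

```text
time_s: 12.92
position: [0.6406, -0.246, 0.1151]
eef_rot: [-0.0, 1.0, 0.0, -0.0]
contact_force: [2.4, -0.1, -6.9]
gripper_width: 0.0269
grip_force: 49.6
```

Request:
carry_out(
  commands=[
    {"delta_pos": [-0.005,-0.139,0],"delta_rot": [0,0,0]},
    {"delta_pos": [-0.014,-0.138,0],"delta_rot": [0,0,0]},
    {"delta_pos": [-0.023,-0.137,0],"delta_rot": [0,0,0]},
    {"delta_pos": [-0.032,-0.135,0],"delta_rot": [0,0,0]},
    {"delta_pos": [-0.04,-0.133,0],"delta_rot": [0,0,0]},
    {"delta_pos": [-0.049,-0.13,0],"delta_rot": [0,0,0]},
    {"delta_pos": [-0.057,-0.127,0],"delta_rot": [0,0,0]},
    {"delta_pos": [-0.066,-0.123,0],"delta_rot": [0,0,0]},
  ],
)

```text
time_s: 13.58
position: [0.6291, -0.2027, 0.1153]
eef_rot: [-0.0, 1.0, 0.0, 0.0]
contact_force: [5.3, 2.7, -7.8]
gripper_width: 0.0267
grip_force: 49.9
```

Request:
carry_out(
  commands=[
    {"delta_pos": [-0.073,-0.118,0],"delta_rot": [0,0,0]},
    {"delta_pos": [-0.081,-0.113,0],"delta_rot": [0,0,0]},
    {"delta_pos": [-0.088,-0.107,0],"delta_rot": [0,0,0]},
    {"delta_pos": [-0.095,-0.102,0],"delta_rot": [0,0,0]},
    {"delta_pos": [-0.102,-0.095,0],"delta_rot": [0,0,0]},
    {"delta_pos": [-0.107,-0.088,0],"delta_rot": [0,0,0]},
    {"delta_pos": [-0.113,-0.081,0],"delta_rot": [0,0,0]},
    {"delta_pos": [-0.118,-0.073,0],"delta_rot": [0,0,0]},
  ],
)

```text
time_s: 14.25
position: [0.5976, -0.1714, 0.1153]
eef_rot: [-0.0, 1.0, 0.0, -0.0]
contact_force: [3.8, 5.1, -6.6]
gripper_width: 0.0272
grip_force: 49.9
```

Request:
carry_out(
  commands=[
    {"delta_pos": [-0.123,-0.066,0],"delta_rot": [0,0,0]},
    {"delta_pos": [-0.127,-0.057,0],"delta_rot": [0,0,0]},
    {"delta_pos": [-0.13,-0.049,0],"delta_rot": [0,0,0]},
    {"delta_pos": [-0.133,-0.04,0],"delta_rot": [0,0,0]},
    {"delta_pos": [-0.135,-0.032,0],"delta_rot": [0,0,0]},
    {"delta_pos": [-0.137,-0.023,0],"delta_rot": [0,0,0]},
    {"delta_pos": [-0.138,-0.014,0],"delta_rot": [0,0,0]},
    {"delta_pos": [-0.139,-0.005,0],"delta_rot": [0,0,0]},
  ],
)

```text
time_s: 14.92
position: [0.5545, -0.1603, 0.1152]
eef_rot: [-0.0, 1.0, 0.0, -0.001]
contact_force: [1.4, 5.8, -7.2]
gripper_width: 0.0268
grip_force: 49.9
```

Request:
carry_out(
  commands=[
    {"delta_pos": [0,0,0],"delta_rot": [0,0,0]},
    {"delta_pos": [0,0,0],"delta_rot": [0,0,0]},
    {"delta_pos": [0,0,0],"delta_rot": [0,0,0]},
  ],
)

```text
time_s: 15.17
position: [0.555, -0.1604, 0.1152]
eef_rot: [-0.0, 1.0, -0.0, -0.001]
contact_force: [-0.1, 7.6, -7.5]
gripper_width: 0.0265
grip_force: 50.0
```

```bash
python3 - <<'E'
from h import *
S=camera('scene');T=camera('top')
cv2.imwrite('pics/g5.png',np.hstack([cv2.resize(c['color'][y:y+100,x:x+100,::-1],(400,400),interpolation=cv2.INTER_CUBIC) for c,x,y in((S,320,115),(T,365,160))]))
E
```

```text
(no output)
```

View pics/g5.png

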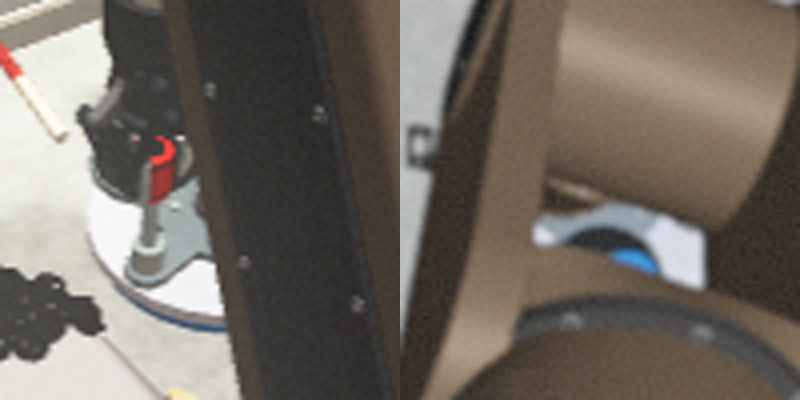

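Request:
carry_out(
  commands=[
    {"delta_pos": [0,0,0.1],"delta_rot": [0,0,0]},
    {"delta_pos": [0,0,0.05],"delta_rot": [0,0,0]},
    {"delta_pos": [0,0,0],"delta_rot": [0,0,0]},
    {"delta_pos": [0,0,0],"delta_rot": [0,0,0]},
  ],
)

```text
time_s: 15.6
position: [0.5553, -0.1604, 0.1091]
eef_rot: [-0.0, 1.0, -0.0, -0.0]
contact_force: [1.3, 7.6, -5.7]
gripper_width: 0.0268
grip_force: 50.0
```

Request:
carry_out(
  commands=[
    {"delta_pos": [0,0,0.1],"delta_rot": [0,0,0]},
    {"delta_pos": [0,0,0.07],"delta_rot": [0,0,0]},
    {"delta_pos": [0,0,0],"delta_rot": [0,0,0]},
    {"delta_pos": [0,0,0],"delta_rot": [0,0,0]},
  ],
)

```text
time_s: 15.93
position: [0.5557, -0.1605, 0.1026]
eef_rot: [-0.0, 1.0, -0.0, -0.0]
contact_force: [1.3, 7.6, -5.2]
gripper_width: 0.0268
grip_force: 50.6
```

Request:
carry_out(
  commands=[
    {"delta_pos": [0,0,0],"delta_rot": [0,0,0]},
    {"delta_pos": [0,0,0],"delta_rot": [0,0,0]},
    {"delta_pos": [0,0,0],"delta_rot": [0,0,0]},
    {"delta_pos": [0,0,0],"delta_rot": [0,0,0]},
    {"delta_pos": [0,0,0],"delta_rot": [0,0,0]},
    {"delta_pos": [0,0,0],"delta_rot": [0,0,0]},
    {"delta_pos": [0,0,0],"delta_rot": [0,0,0]},
    {"delta_pos": [0,0,0],"delta_rot": [0,0,0]},
  ],
  grip=-1,
)

```text
time_s: 16.6
position: [0.5556, -0.161, 0.1025]
eef_rot: [0.0, 1.0, 0.0, -0.0]
contact_force: [0.3, -0.6, -0.3]
gripper_width: 0.0855
grip_force: 0.0
```

Request:
carry_out(
  commands=[
    {"delta_pos": [0,0,-0.5],"delta_rot": [0,0,0]},
    {"delta_pos": [0,0,-1],"delta_rot": [0,0,0]},
    {"delta_pos": [0,0,-1],"delta_rot": [0,0,0]},
    {"delta_pos": [0,0,-1],"delta_rot": [0,0,0]},
    {"delta_pos": [0,0,-1],"delta_rot": [0,0,0]},
    {"delta_pos": [0,0.9,0],"delta_rot": [0,0,0]},
    {"delta_pos": [0,0.9,0],"delta_rot": [0,0,0]},
    {"delta_pos": [0,0.9,0],"delta_rot": [0,0,0]},
  ],
)

```text
time_s: 17.27
position: [0.5559, -0.27, 0.2838]
eef_rot: [0.001, 1.0, 0.001, 0.001]
contact_force: [1.5, -1.1, -0.1]
gripper_width: 0.0854
grip_force: 0.0
```

Request:
carry_out(
  commands=[
    {"delta_pos": [-0.3,0.9,0],"delta_rot": [0,0,0]},
    {"delta_pos": [-0.3,0.9,0],"delta_rot": [0,0,0]},
    {"delta_pos": [-0.3,0.9,0],"delta_rot": [0,0,0]},
    {"delta_pos": [-0.3,0.9,0],"delta_rot": [0,0,0]},
    {"delta_pos": [-0.3,0.9,0],"delta_rot": [0,0,0]},
    {"delta_pos": [-0.3,0.9,0],"delta_rot": [0,0,0]},
    {"delta_pos": [-0.3,0.9,0],"delta_rot": [0,0,0]},
    {"delta_pos": [0,0,0],"delta_rot": [0,0,0]},
  ],
)

```text
time_s: 17.93
position: [0.4687, -0.527, 0.2819]
eef_rot: [0.001, 1.0, -0.002, -0.0]
contact_force: [-1.0, 1.2, -0.2]
gripper_width: 0.0852
grip_force: 0.0
```

```bash
python3 - <<'E'
from h import *
S=camera('scene');T=camera('top')
cv2.imwrite('pics/g6.png',np.hstack([cv2.resize(c['color'][y:y+100,x:x+100,::-1],(400,400),interpolation=cv2.INTER_CUBIC) for c,x,y in((S,335,115),(T,365,160))]))
E
```

```text
(no output)
```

View pics/g6.png

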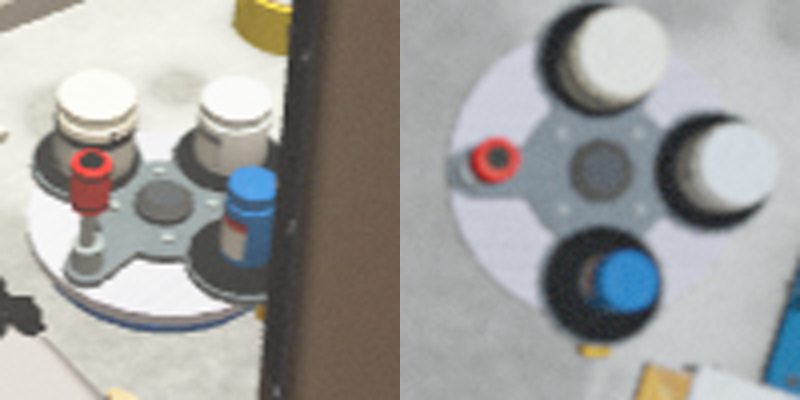

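```bash
python3 - <<'E'
from h import *
S=camera('scene');T=camera('top')
s=lambda x,y:(335+x/4-.375,115+y/4-.375)
t=lambda x,y:(365+(x-400)/4-.375,160+y/4-.375)
for n,b,z in(("white",t(737,165),.097),("blue",t(628,282),.108),("black",t(623,55),.104),("knob",t(496,158),.138)):print(n,onz(T,*b,z))
print(tri(S,s(91,159),T,t(496,158)))
E
```

```text
white [ 0.5547 -0.3208  0.097 ]
blue [ 0.48   -0.2467  0.108 ]
black [ 0.6242 -0.2476  0.104 ]
knob [ 0.5552 -0.1598  0.138 ]
(array([ 0.5552, -0.1601,  0.1366]), np.float64(0.00019971927258981251))
```

```bash
python3 -c "
from cell import bot
print(bot.hand_in())"
```

```text
the job is handed in; nothing more can be done
None
```

The job is handed in: the white pot stands on its pad, the carousel is turned one station with the blue pot at the front, and the plunger is back in its hole. The last pictures put all three pots within about 6 mm of their pad centres, and the arm finished at about 18 s of the 61 s allowed; the hand-in gave no verdict.

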